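# Charge the airbrush reservoir with the hand pump

### The job

Charge the airbrush's air reservoir: press the broad black plunger head of the hand pump all the way down with the fingertips and let it spring right back up, again and again, until the indicator pin in the brass collar has come fully out. Let only the plunger move the pin, never touch the pin itself. Then leave the plunger released and up, with the jar, the bottle and the airbrush beside the pump left standing and lying where they were.

Things in the scene. Friction and masses are not known exactly. Their poses are not given: they have to be found in the camera images.
- pump: The hand pump, bolted to the desk: a steel base plate (120 mm in x, 220 mm in y, 8 mm thick, spanning y = -160 to +60 mm) carrying an upright barrel (62 mm wide, 140 mm high) and a grey air reservoir (72 mm wide, 104 mm high) whose axis lies 105 mm from the barrel's, towards the pump's -y. Origin: on the desk, under the plunger's axis; z up.
- plunger_top (a point): Centre of the top of the plunger head: a broad, slightly domed black disc of 92 mm diameter and 18 mm thickness on a steel rod, too broad for a gripper. Its top stands 200 mm above the desk when up and 164 mm when fully down.
- plunger (a joint): Plunger travel in m: 0 = up (its rest), 0.036 = fully down on its stop. A spring pushes it back up by itself in under 1 s: 4 N at the top, 11 N at the bottom; driving the pin adds about 2 N, and oil damping 3 N per 0.1 m/s.
- pin_top (a point): Top of the indicator pin, a plain steel rod of 10 mm diameter with a round end, standing upright in the brass collar on top of the reservoir, 105 mm from the plunger's axis. Its top is 3 mm above the collar when fully in and about 42 mm when fully out.
- pin (a joint): How far the pin is out, in m: 0 = in, about 0.039 = fully out; starts at 0 to 0.016. A ratchet lifts it 3 to 12 mm on the first full down stroke, about 8 mm on each later one; it stays put between strokes. Strokes under about 25 mm, or not starting near the top, lift it little or not at all. Fully out it rises no more, and a dark ring 4 mm wide near its foot stands wholly clear of the collar.
- collar_top (a point): Centre of the top face of the brass collar (24 mm diameter) in which the pin slides, 120 mm above the desk; fixed to the pump.
- paint_jar: Loose glass paint jar with a white lid, 48 mm diameter, 60 mm high, bystander. Origin: centre of its underside, z up.
- ink_bottle: Loose white bottle with a black cap, 36 mm diameter, 95 mm high, bystander. Origin: centre of its underside, z up.
- airbrush: Loose steel airbrush lying on the desk along its y axis, 150 mm long, 14 mm thick, with a 20 mm wide colour cup on top that reaches 32 mm high, bystander. Origin: on the desk under its middle, z up.

How it is judged:
By the outcome, as a careful person would: the job done as asked, in the order asked, and still so for the second after the job is handed in, with the robot touching nothing.
It also fails if it takes over 48 s, if anything falls off the work surface, if the arm or the gripper's body presses on something with over 40 N, if the wrist force passes 120 N, or if a joint passes its speed limit or range.

### The arm

A 6-joint arm with a two-finger parallel gripper is mounted at the origin on the work surface. World frame = base frame: x ahead of the robot, y to its left, z up, the work surface at z = 0. Lengths are in m, angles in rad, forces in N, time in s.
With the tool pointing down it reaches from about 0.35 to 0.775 m from the base axis. Payload 5.5 kg.
Tool frame: the origin (TCP) lies between the finger pads; the fingertips stand 11 mm ahead of it and the grasp point (between the pads) lies 8 mm behind it (tips_ahead is the distance from the TCP to the fingertips, in m); z points along the fingers, y is the line along which they close (so a half turn about z gives the same grasp; the last joint's range is limited). The gripper opens to 85 mm and grips with 20 to 120 N. Pads are 22 mm wide; open, the fingers measure 114 mm over their backs; the gripper's body (76 mm by 85 mm) begins 54 mm behind the grasp point. The pads swing forward as they close: fully open they stand 13 mm farther back than shut.
Start: joints at [-1.471, 0.313, 0.046, 1.304, 0, 1.431], TCP at [0.137, -0.559, 0.242] pointing down, gripper open.
Joint ranges: [-2.76, 2.76], [-0.86, 1.69], [-1.03, 1.26], [-2.2, 2.34], [-1.47, 1.5], [-3.14, 3.14]. Speed limits (rad/s): [2.57, 2.57, 3.14, 3.14, 3.14, 3.14].

### API

Orientations are given as a unit quaternion [w, x, y, z].
In Python, from workcell import * gives the robot as it stands. The module is installed in compiled form; this text tells all that it offers.
- The arm moves only by the tool jog_arm, never from a script. Its argument "moves" is a list of rows, each an object with "fingers": the closure, from 0 (fully open) to 1 (shut); "slide": the shift along the tool's x, y, z in mm, a list of three; "angular": the turn, a rotation vector about the tool's x, y, z in degrees, a list of three. A call has 1 to 10 rows; each row is the pose to reach, as a shift and turn from the pose commanded when the call began, along the tool's axes at that moment; what a row does not reach only later rows make up. A row lasts 1/12 s, in which the tool goes at most 41.7 mm and 7.16 degrees, less where a joint would pass 70% of its speed; a pose out of reach is approached as far as the arm can. A call with a gripper value outside its range is refused whole. The fingers move at their own pace and stop on an object; "squeeze" is the grip in N (left out, the last holds). Time passes only in rows, so rows that repeat a pose let the fingers close. It gives the time, the measured TCP pose, the force, the opening and the grip force at its end, in the units of the state.
- get_state(): the state, without advancing time (a new reading comes with each control period).
- read_camera(name): name is "scene" or "top" or "wrist"; returns a dict with "color" (420x560x3 uint8, red, green, blue), "fovy" (degrees; the focal length in pixels is half the picture's height over the tangent of half this angle, whatever the lens; pixels are square), "cx", "cy" (the principal point, pixels), "D" ([k1, k2, p1, p2, k3] as OpenCV has them; the pictures are not rectified), "world_from_camera" (4x4, takes a point from camera to world coordinates); the wrist camera has in their place "tool_from_camera" (4x4, takes a point from camera to tool coordinates, whose origin is the TCP and whose axes are the flange's). Camera axes: x right, y down, z forward; pixel columns grow to the right and rows downward; lengths in m; the calibration is good to about 2 mm. A picture is of the moment at which its call begins: read the wrist's pose just before it. There is no depth.
- hand_in(): hands the job in; it is judged then, once.
Trained networks look in a picture, given as the dict that the camera call returned (one of the last four; its "shot" number tells which), for a name from the list of things; names that differ only in an ending like _2 or _b are one class to them, and where a whole thing is asked for, a point or a joint stands for the part that bears it (a point fixed in the world has none). Each returns a list of dicts, best first, with "p" (0 to 1); they miss things now and then, are a little off and sometimes report something else, mostly with a low value. They report only what shows in the picture. A call takes as long as a camera call.
- look_for(target, picture): "point" ([column, row] in pixels, amid what is visible of it).
- tip_of(target, picture): "point" ([column, row] in pixels: a listed point, or the origin of a listed thing).
The state is a dict: "clock": time; "joint_pos": joint angles; "qvel": joint speeds; "tau": joint torques, N m; "tcp_pos": TCP position; "orientation": TCP orientation; "wrist_force": force on the tool from outside, world axes, zero at the start; "ft_torque": the same for the moment, N m; "finger_gap": finger opening in m; "grip_force": force on a finger pad.
Only numpy, scipy, OpenCV 4.12 (cv2) and the standard library are available. Lean on these libraries where they do the work, as an engineer would, in place of code of your own. Each camera call takes 0.05 s, during which the arm holds its last target. There are 200 camera calls.

## Working session

There is one attempt and no reset: what is moved stays moved. The work goes in short steps, Python scripts to look and compute and a tool call to move; the robot and the scene stay as the last step left them, time stands still between calls to the robot, and variables do not carry over. Pictures are saved under pics/ and viewed, at most 10 in all, crops included, and the job is handed in when it is done.

Besides the shell and the picture viewer there is one more tool, called after "Request:" in YAML: its name, and indented under it one key for each argument. jog_arm: Moves the arm, as the interface text tells. Its arguments: {"type":"object","properties":{"moves":{"type":"array","items":{"type":"object","properties":{"fingers":{"type":"number"},"slide":{"type":"array","items":{"type":"number"}},"angular":{"type":"array","items":{"type":"number"}}}}},"squeeze":{"type":"number"}},"required":["moves"]}

```bash
mkdir -p pics
cat > h.py <<'E'
from workcell import *
import numpy as np, cv2
from scipy.spatial.transform import Rotation as R
def K(p):
    f=p["color"].shape[0]/2/np.tan(np.radians(p["fovy"])/2)
    return np.array([[f,0,p["cx"]],[0,f,p["cy"]],[0,0,1.]])
def ray(p,uv,T=None):
    T=np.array(p["world_from_camera"]) if T is None else T
    n=cv2.undistortPoints(np.array([[uv]],float),K(p),np.array(p["D"],float))[0,0]
    return T[:3,3],T[:3,:3]@np.array([n[0],n[1],1])
def atz(p,uv,z,T=None):
    o,d=ray(p,uv,T); return o+d*(z-o[2])/d[2]
def proj(p,X):
    T=np.linalg.inv(np.array(p["world_from_camera"]))
    return cv2.projectPoints(np.array([X],float),cv2.Rodrigues(T[:3,:3])[0],T[:3,3],K(p),np.array(p["D"],float))[0][0,0]
def save(p,n): cv2.imwrite("pics/"+n,p["color"][:,:,::-1])
E
python3 - <<'E'
from h import *
s=get_state();print(s)
Z={"plunger_top":.2,"collar_top":.12,"pin_top":.13,"pump":0,"paint_jar":0,"ink_bottle":0,"airbrush":0}
ims=[]
for c in("scene","top"):
    p=read_camera(c);save(p,c+"0.png")
    print(c,p["world_from_camera"][:3,3] if hasattr(p["world_from_camera"],'shape') else p["world_from_camera"])
    for t,z in Z.items():
        for r in tip_of(t,p)[:1]: print(t,np.round(r["point"],1),round(r["p"],2),atz(p,r["point"],z).round(4))
E
```

```text
{'clock': 0.0, 'joint_pos': array([-1.47058233e+00,  3.13988661e-01,  4.50043009e-02,  1.30358363e+00,
        3.63517019e-07,  1.43120646e+00]), 'qvel': array([-1.47204742e-03, -3.31488324e-05, -1.93751459e-03, -7.11875356e-06,
        1.03647521e-03,  8.42293679e-04]), 'tau': array([ 1.54651898e-04, -4.80620420e+01,  2.98535371e+01,  1.90619688e-02,
        1.16721371e-04, -1.56448226e-05]), 'tcp_pos': array([ 0.13651818, -0.55807265,  0.24142587]), 'orientation': array([-8.85655152e-04,  9.92819982e-01,  1.19614797e-01,  1.76207675e-05]), 'wrist_force': array([0.68916795, 0.27344986, 0.53830148]), 'ft_torque': array([-0.0141924 , -0.00899943,  0.08143655]), 'grip_force': 0.0, 'finger_gap': 0.08541220405298733}
scene [1.23609531 0.19405918 0.65816864]
plunger_top [206.3 167.7] 0.77 [ 0.5353 -0.0637  0.2   ]
collar_top [155.3 202.6] 0.87 [ 0.5557 -0.1667  0.12  ]
pin_top [155.7 196.6] 0.58 [ 0.5496 -0.167   0.13  ]
pump [212.5 246.6] 0.96 [ 0.5275 -0.0682  0.    ]
ink_bottle [263.5 248.5] 0.62 [0.5119 0.0382 0.    ]
airbrush [204.2 290.2] 0.76 [ 0.6507 -0.0474  0.    ]
top [0.36260223 0.0799325  1.08886689]
plunger_top [346.1 205. ] 0.62 [ 0.5356 -0.0615  0.2   ]
collar_top [388.2 199.5] 0.83 [ 0.5551 -0.1696  0.12  ]
pin_top [387.9 201.5] 0.47 [ 0.5487 -0.1657  0.13  ]
paint_jar [361.7 261. ] 0.71 [ 0.433  -0.1151  0.    ]
ink_bottle [299.2 238.4] 0.75 [0.5021 0.0309 0.    ]
airbrush [321.3 177.6] 0.78 [ 0.6501 -0.0394  0.    ]
```

View pics/scene0.png

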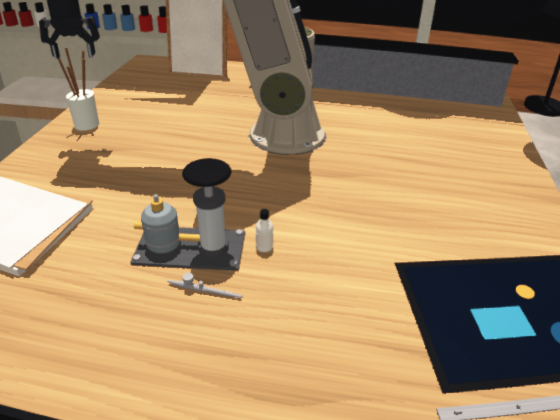

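View pics/top0.png

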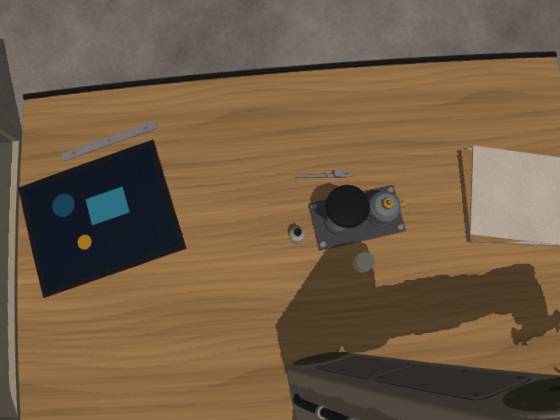

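The scene shows the pump at about (205,215), airbrush at (205,290) and bottle at (265,235). In the top view the plunger is at (346,205), the pin at (388,201) and the jar at (363,262). I'll check that the brush cup at (84,110) is clear of the path.

Run:
```python
from h import *
p=read_camera("scene")
b=atz(p,(86,128),0);o,d=ray(p,(70,50))
print("cup",b, "brush tip at cup x:",o+d*(b[0]-o[0])/d[0], "tcp px",proj(p,get_state()["tcp_pos"]))
s=get_state();Q=R.from_quat(np.roll(s["orientation"],-1))
for z in(.28,.225): print((Q.inv().apply(np.array([.5355,-.0625,z])-s["tcp_pos"])*1000).round(1))
```

```text
cup [ 0.08315407 -0.60818778  0.        ] brush tip at cup x: [ 0.08315407 -0.60249826  0.2428424 ] tcp px [73.90792222 57.3590978 ]
[ 505.3 -387.2  -37.7]
[ 505.3 -387.2   17.3]
```

Request:
jog_arm:
  moves:
    - {"slide": [0,0,-40],"fingers": 0}
    - {"slide": [30,-23,-40],"fingers": 0}
    - {"slide": [60,-46,-40],"fingers": 1}
    - {"slide": [90,-69,-40],"fingers": 1}
    - {"slide": [120,-92,-40],"fingers": 1}
    - {"slide": [150,-115,-40],"fingers": 1}
    - {"slide": [180,-138,-40],"fingers": 1}
    - {"slide": [210,-161,-40],"fingers": 1}
    - {"slide": [240,-184,-40],"fingers": 1}
    - {"slide": [270,-207,-40],"fingers": 1}

```text
schema error: expected keys fingers, slide, angular
```

Request:
jog_arm:
  moves:
    - {"slide": [30,-23,0],"fingers": 1}
    - {"slide": [60,-46,0],"fingers": 1}
    - {"slide": [90,-69,0],"fingers": 1}
    - {"slide": [120,-92,0],"fingers": 1}
    - {"slide": [150,-115,0],"fingers": 1}
    - {"slide": [180,-138,0],"fingers": 1}
    - {"slide": [210,-161,0],"fingers": 1}
    - {"slide": [235,-180,0],"fingers": 1}
    - {"slide": [235,-180,0],"fingers": 1}

```text
schema error: expected keys fingers, slide, angular
```

Run:
```python
from h import *
s=get_state();Q=R.from_quat(np.roll(s["orientation"],-1))
p=read_camera("wrist");save(p,"w1.png")
T=np.eye(4);T[:3,:3]=Q.as_matrix();T[:3,3]=s["tcp_pos"];T=T@np.array(p["tool_from_camera"])
print(s["clock"],s["tcp_pos"],s["orientation"],s["joint_pos"],s["wrist_force"],s["finger_gap"])
for t,z in{"plunger_top":.2,"collar_top":.12,"pin_top":.13}.items():
    for r in tip_of(t,p)[:1]: print(t,r,atz(p,r["point"],z,T).round(4))
print((Q.inv().apply(np.array([.5355,-.0625,.217])-s["tcp_pos"])*1000).round(1))
```

```text
0.85 [ 0.13655611 -0.55859022  0.24233481] [5.39447126e-05 9.92822413e-01 1.19597878e-01 5.26901468e-06] [-1.47061323e+00  3.13186451e-01  4.61095424e-02  1.30361176e+00
  1.26614566e-05  1.43120974e+00] [-1.10976369  0.42564675 -0.00970979] 0.08559128018567211
[ 505.3 -387.2   25.3]
```

View pics/w1.png

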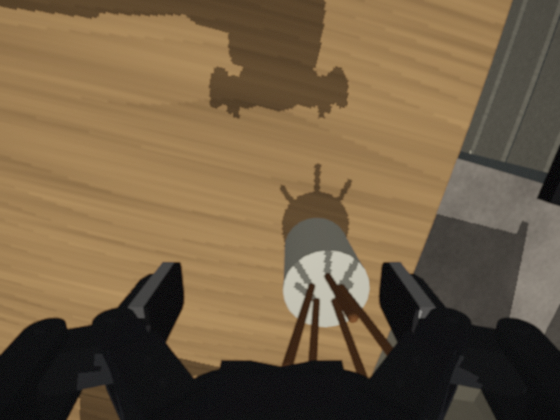

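The move was refused because the angular key was missing. The wrist view shows the brushes at about (330,330), near the fingers, so I'll go straight up first.

Request:
jog_arm:
  moves:
    - {"slide": [0,0,-40],"fingers": 0,"angular": [0,0,0]}
    - {"slide": [0,0,-80],"fingers": 0,"angular": [0,0,0]}
    - {"slide": [0,0,-80],"fingers": 0,"angular": [0,0,0]}
    - {"slide": [30,-23,-80],"fingers": 0,"angular": [0,0,0]}
    - {"slide": [60,-46,-80],"fingers": 1,"angular": [0,0,0]}
    - {"slide": [90,-69,-80],"fingers": 1,"angular": [0,0,0]}
    - {"slide": [120,-92,-80],"fingers": 1,"angular": [0,0,0]}
    - {"slide": [150,-115,-80],"fingers": 1,"angular": [0,0,0]}
    - {"slide": [180,-138,-80],"fingers": 1,"angular": [0,0,0]}
    - {"slide": [210,-161,-80],"fingers": 1,"angular": [0,0,0]}

```text
clock: 1.88
tcp_pos: [0.3031, -0.3508, 0.3226]
orientation: [0.0, 0.993, 0.119, 0.0]
wrist_force: [0.6, -1.3, -0.1]
finger_gap: 0.0122
grip_force: 0.0
```

Request:
jog_arm:
  moves:
    - {"slide": [30,-23,0],"fingers": 1,"angular": [0,0,0]}
    - {"slide": [60,-46,0],"fingers": 1,"angular": [0,0,0]}
    - {"slide": [90,-69,0],"fingers": 1,"angular": [0,0,0]}
    - {"slide": [120,-92,0],"fingers": 1,"angular": [0,0,0]}
    - {"slide": [150,-115,0],"fingers": 1,"angular": [0,0,0]}
    - {"slide": [180,-138,0],"fingers": 1,"angular": [0,0,0]}
    - {"slide": [210,-161,0],"fingers": 1,"angular": [0,0,0]}
    - {"slide": [210,-161,0],"fingers": 1,"angular": [0,0,0]}
    - {"slide": [210,-161,0],"fingers": 1,"angular": [0,0,0]}

```text
clock: 2.63
tcp_pos: [0.469, -0.1443, 0.3222]
orientation: [0.0, 0.993, 0.122, 0.0]
wrist_force: [0.0, 0.1, -0.6]
finger_gap: 0.0001
grip_force: 0.0
```

Run:
```python
from h import *
s=get_state();Q=R.from_quat(np.roll(s["orientation"],-1))
p=read_camera("wrist");save(p,"w2.png")
T=np.eye(4);T[:3,:3]=Q.as_matrix();T[:3,3]=s["tcp_pos"];T=T@np.array(p["tool_from_camera"])
print(s["clock"],s["tcp_pos"],s["orientation"],s["joint_pos"],s["wrist_force"],s["finger_gap"])
for t,z in{"plunger_top":.2,"collar_top":.12,"pin_top":.13}.items():
    for r in tip_of(t,p)[:1]: print(t,r,atz(p,r["point"],z,T).round(4))
print((Q.inv().apply(np.array([.5355,-.0625,.217])-s["tcp_pos"])*1000).round(1))
```

```text
2.6333 [ 0.46903199 -0.1442547   0.32224719] [1.33139184e-04 9.92545388e-01 1.21875487e-01 1.02222785e-05] [-4.62009230e-01  1.37098591e-01  1.45198390e-02  1.44805366e+00
 -2.10843112e-04  2.43522493e+00] [ 0.04727237  0.09893544 -0.62025526] 0.00013556988081588878
plunger_top {'point': [197.4, 91.6], 'p': 0.83} [ 0.5367 -0.0654  0.2   ]
collar_top {'point': [327.3, 108.9], 'p': 0.82} [ 0.5502 -0.1706  0.12  ]
pin_top {'point': [327.4, 112.5], 'p': 0.46} [ 0.5467 -0.1703  0.13  ]
[ 84.3 -63.3 105.2]
```

View pics/w2.png

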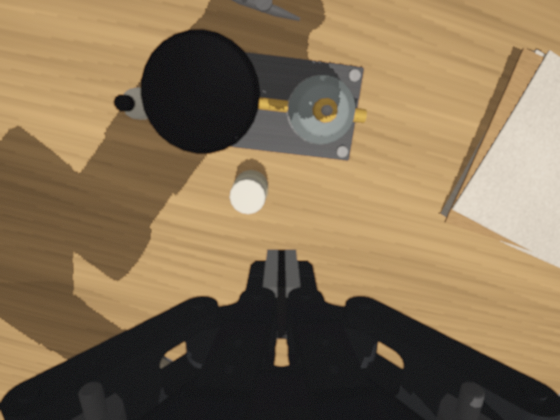

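The wrist view agrees: plunger centre at (200,92), pin at (325,110). Next I'll move over it and descend to just above the head.

Request:
jog_arm:
  moves:
    - {"slide": [30,-22,0],"fingers": 1,"angular": [0,0,0]}
    - {"slide": [60,-44,0],"fingers": 1,"angular": [0,0,0]}
    - {"slide": [84,-62,0],"fingers": 1,"angular": [0,0,0]}
    - {"slide": [84,-62,35],"fingers": 1,"angular": [0,0,0]}
    - {"slide": [84,-62,70],"fingers": 1,"angular": [0,0,0]}
    - {"slide": [84,-62,100],"fingers": 1,"angular": [0,0,0]}
    - {"slide": [84,-62,105],"fingers": 1,"angular": [0,0,0]}
    - {"slide": [84,-62,105],"fingers": 1,"angular": [0,0,0]}

```text
clock: 3.5
tcp_pos: [0.533, -0.0667, 0.2155]
orientation: [-0.001, 0.993, 0.119, -0.002]
wrist_force: [1.0, -0.7, 0.2]
finger_gap: -0.0002
grip_force: 0.0
```

Request:
jog_arm:
  moves:
    - {"slide": [0,0,10],"fingers": 1,"angular": [0,0,0]}
    - {"slide": [0,0,20],"fingers": 1,"angular": [0,0,0]}
    - {"slide": [0,0,30],"fingers": 1,"angular": [0,0,0]}
    - {"slide": [0,0,38],"fingers": 1,"angular": [0,0,0]}
    - {"slide": [0,0,42],"fingers": 1,"angular": [0,0,0]}
    - {"slide": [0,0,42],"fingers": 1,"angular": [0,0,0]}

```text
clock: 4.0
tcp_pos: [0.5363, -0.0673, 0.1783]
orientation: [0.001, 0.993, 0.119, 0.002]
wrist_force: [-4.4, -0.3, 10.6]
finger_gap: -0.0002
grip_force: 5.4
```

Request:
jog_arm:
  moves:
    - {"slide": [0,0,2],"fingers": 1,"angular": [0,0,0]}
    - {"slide": [0,0,4],"fingers": 1,"angular": [0,0,0]}
    - {"slide": [0,0,4],"fingers": 1,"angular": [0,0,0]}

```text
clock: 4.25
tcp_pos: [0.5363, -0.0673, 0.1751]
orientation: [0.002, 0.993, 0.119, 0.002]
wrist_force: [-4.6, 0.2, 11.7]
finger_gap: 0.0001
grip_force: 5.9
```

Request:
jog_arm:
  moves:
    - {"slide": [0,0,3],"fingers": 1,"angular": [0,0,0]}
    - {"slide": [0,0,3],"fingers": 1,"angular": [0,0,0]}

```text
clock: 4.42
tcp_pos: [0.5364, -0.0673, 0.1746]
orientation: [0.002, 0.993, 0.119, 0.003]
wrist_force: [-10.9, 1.1, 26.1]
finger_gap: -0.0001
grip_force: 13.0
```

The bottom stop is felt at TCP z 0.1746. Now I'll release and let it spring up.

Request:
jog_arm:
  moves:
    - {"slide": [0,0,-25],"fingers": 1,"angular": [0,0,0]}
    - {"slide": [0,0,-51],"fingers": 1,"angular": [0,0,0]}
    - {"slide": [0,0,-51],"fingers": 1,"angular": [0,0,0]}
    - {"slide": [0,0,-51],"fingers": 1,"angular": [0,0,0]}
    - {"slide": [0,0,-51],"fingers": 1,"angular": [0,0,0]}
    - {"slide": [0,0,-51],"fingers": 1,"angular": [0,0,0]}
    - {"slide": [0,0,-51],"fingers": 1,"angular": [0,0,0]}
    - {"slide": [0,0,-51],"fingers": 1,"angular": [0,0,0]}
    - {"slide": [0,0,-51],"fingers": 1,"angular": [0,0,0]}
    - {"slide": [0,0,-51],"fingers": 1,"angular": [0,0,0]}

```text
clock: 5.25
tcp_pos: [0.5347, -0.0658, 0.2188]
orientation: [-0.0, 0.993, 0.12, -0.0]
wrist_force: [0.3, -0.6, 0.4]
finger_gap: -0.0002
grip_force: 0.0
```

```bash
cat > look.py <<'E'
from h import *
import sys
s=get_state();print(s["clock"],s["tcp_pos"],s["wrist_force"])
p=read_camera("scene")
for t in("pin_top","collar_top","plunger_top"): print(t,[(np.round(r["point"],1),round(r["p"],2)) for r in tip_of(t,p)[:1]])
im=p["color"][130:270,110:260,::-1]
cv2.imwrite("pics/"+sys.argv[1],cv2.resize(im,None,fx=4,fy=4,interpolation=cv2.INTER_CUBIC))
C=np.array([.552,-.1675,.12])
for h in (0,.003,.02,.039,.042): print(h,proj(p,C+[0,0,h]).round(1))
E
python3 look.py s1.png
```

```text
5.25 [ 0.53472596 -0.06580946  0.2187821 ] [ 0.27662297 -0.57730538  0.41697677]
pin_top [(array([154.7, 190.3]), 0.57)]
collar_top [(array([153. , 200.7]), 0.68)]
plunger_top [(array([205.3, 168.2]), 0.59)]
0 [155.7 201.4]
0.003 [155.5 200.2]
0.02 [154.2 193. ]
0.039 [152.9 184.8]
0.042 [152.6 183.5]
```

View pics/s1.png

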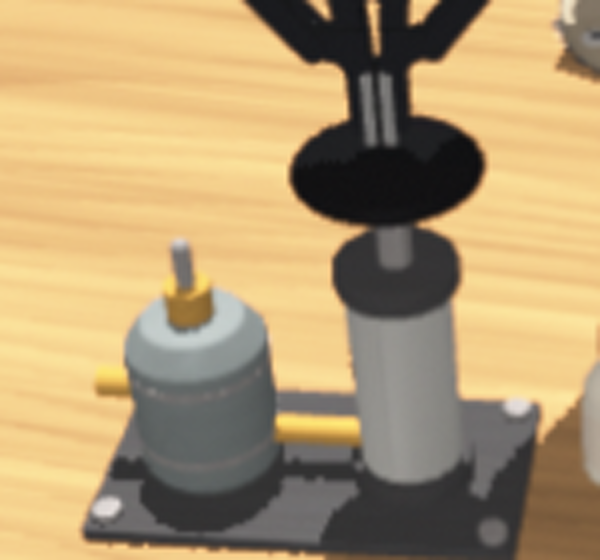

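The pin top is at about (155,190), roughly 24 mm out. The plunger is up. Next stroke.

Request:
jog_arm:
  moves:
    - {"slide": [0,0,12],"fingers": 1,"angular": [0,0,0]}
    - {"slide": [0,0,24],"fingers": 1,"angular": [0,0,0]}
    - {"slide": [0,0,36],"fingers": 1,"angular": [0,0,0]}
    - {"slide": [0,0,46],"fingers": 1,"angular": [0,0,0]}
    - {"slide": [0,0,51],"fingers": 1,"angular": [0,0,0]}
    - {"slide": [0,0,51],"fingers": 1,"angular": [0,0,0]}
    - {"slide": [0,0,51],"fingers": 1,"angular": [0,0,0]}

```text
clock: 6.03
tcp_pos: [0.5364, -0.0663, 0.1745]
orientation: [0.002, 0.993, 0.12, 0.003]
wrist_force: [-9.2, 2.2, 34.9]
finger_gap: 0.0002
grip_force: 17.0
```

Request:
jog_arm:
  moves:
    - {"slide": [0,0,-25],"fingers": 1,"angular": [0,0,0]}
    - {"slide": [0,0,-51],"fingers": 1,"angular": [0,0,0]}
    - {"slide": [0,0,-51],"fingers": 1,"angular": [0,0,0]}
    - {"slide": [0,0,-51],"fingers": 1,"angular": [0,0,0]}
    - {"slide": [0,0,-51],"fingers": 1,"angular": [0,0,0]}
    - {"slide": [0,0,-51],"fingers": 1,"angular": [0,0,0]}
    - {"slide": [0,0,-51],"fingers": 1,"angular": [0,0,0]}
    - {"slide": [0,0,-51],"fingers": 1,"angular": [0,0,0]}
    - {"slide": [0,0,-51],"fingers": 1,"angular": [0,0,0]}
    - {"slide": [0,0,-51],"fingers": 1,"angular": [0,0,0]}

```text
clock: 6.87
tcp_pos: [0.5348, -0.0658, 0.2188]
orientation: [-0.0, 0.993, 0.12, -0.0]
wrist_force: [0.1, 0.3, 0.4]
finger_gap: -0.0001
grip_force: 0.0
```

Request:
jog_arm:
  moves:
    - {"slide": [0,0,12],"fingers": 1,"angular": [0,0,0]}
    - {"slide": [0,0,24],"fingers": 1,"angular": [0,0,0]}
    - {"slide": [0,0,36],"fingers": 1,"angular": [0,0,0]}
    - {"slide": [0,0,46],"fingers": 1,"angular": [0,0,0]}
    - {"slide": [0,0,51],"fingers": 1,"angular": [0,0,0]}
    - {"slide": [0,0,51],"fingers": 1,"angular": [0,0,0]}
    - {"slide": [0,0,51],"fingers": 1,"angular": [0,0,0]}

```text
clock: 7.45
tcp_pos: [0.5363, -0.0663, 0.1745]
orientation: [0.002, 0.993, 0.12, 0.003]
wrist_force: [-11.1, 2.7, 35.4]
finger_gap: -0.0001
grip_force: 17.5
```

Request:
jog_arm:
  moves:
    - {"slide": [0,0,-25],"fingers": 1,"angular": [0,0,0]}
    - {"slide": [0,0,-51],"fingers": 1,"angular": [0,0,0]}
    - {"slide": [0,0,-51],"fingers": 1,"angular": [0,0,0]}
    - {"slide": [0,0,-51],"fingers": 1,"angular": [0,0,0]}
    - {"slide": [0,0,-51],"fingers": 1,"angular": [0,0,0]}
    - {"slide": [0,0,-51],"fingers": 1,"angular": [0,0,0]}
    - {"slide": [0,0,-51],"fingers": 1,"angular": [0,0,0]}
    - {"slide": [0,0,-51],"fingers": 1,"angular": [0,0,0]}
    - {"slide": [0,0,-51],"fingers": 1,"angular": [0,0,0]}
    - {"slide": [0,0,-51],"fingers": 1,"angular": [0,0,0]}

```text
clock: 8.28
tcp_pos: [0.5347, -0.0658, 0.2187]
orientation: [-0.0, 0.993, 0.12, -0.0]
wrist_force: [0.2, -0.3, -0.0]
finger_gap: 0.0
grip_force: 0.0
```

```bash
python3 look.py s2.png
```

```text
8.2833 [ 0.53472725 -0.06582507  0.21874244] [ 0.19236481 -0.34289566 -0.03336722]
pin_top [(array([153., 183.]), 0.66)]
collar_top [(array([153.5, 202.9]), 0.94)]
plunger_top [(array([207.6, 167.8]), 0.73)]
0 [155.7 201.4]
0.003 [155.5 200.2]
0.02 [154.2 193. ]
0.039 [152.9 184.8]
0.042 [152.6 183.5]
```

View pics/s2.png

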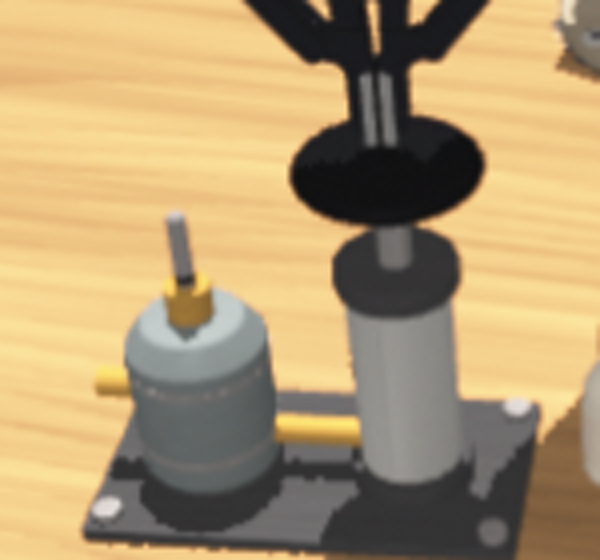

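The pin top is now at about (153,184), with the dark ring at the collar's edge. It may not be fully out, so I'll do two more strokes; extra ones are harmless.

Request:
jog_arm:
  moves:
    - {"slide": [0,0,12],"fingers": 1,"angular": [0,0,0]}
    - {"slide": [0,0,24],"fingers": 1,"angular": [0,0,0]}
    - {"slide": [0,0,36],"fingers": 1,"angular": [0,0,0]}
    - {"slide": [0,0,46],"fingers": 1,"angular": [0,0,0]}
    - {"slide": [0,0,51],"fingers": 1,"angular": [0,0,0]}
    - {"slide": [0,0,51],"fingers": 1,"angular": [0,0,0]}
    - {"slide": [0,0,51],"fingers": 1,"angular": [0,0,0]}

```text
clock: 9.07
tcp_pos: [0.5364, -0.0663, 0.1745]
orientation: [0.002, 0.993, 0.12, 0.004]
wrist_force: [-9.7, 2.1, 34.5]
finger_gap: 0.0001
grip_force: 16.9
```

Request:
jog_arm:
  moves:
    - {"slide": [0,0,-25],"fingers": 1,"angular": [0,0,0]}
    - {"slide": [0,0,-51],"fingers": 1,"angular": [0,0,0]}
    - {"slide": [0,0,-51],"fingers": 1,"angular": [0,0,0]}
    - {"slide": [0,0,-51],"fingers": 1,"angular": [0,0,0]}
    - {"slide": [0,0,-51],"fingers": 1,"angular": [0,0,0]}
    - {"slide": [0,0,-51],"fingers": 1,"angular": [0,0,0]}
    - {"slide": [0,0,-51],"fingers": 1,"angular": [0,0,0]}
    - {"slide": [0,0,-51],"fingers": 1,"angular": [0,0,0]}
    - {"slide": [0,0,-51],"fingers": 1,"angular": [0,0,0]}
    - {"slide": [0,0,-51],"fingers": 1,"angular": [0,0,0]}

```text
clock: 9.9
tcp_pos: [0.5347, -0.0658, 0.2188]
orientation: [-0.0, 0.993, 0.12, -0.0]
wrist_force: [0.5, -0.8, 0.4]
finger_gap: -0.0001
grip_force: 0.0
```

Request:
jog_arm:
  moves:
    - {"slide": [0,0,12],"fingers": 1,"angular": [0,0,0]}
    - {"slide": [0,0,24],"fingers": 1,"angular": [0,0,0]}
    - {"slide": [0,0,36],"fingers": 1,"angular": [0,0,0]}
    - {"slide": [0,0,46],"fingers": 1,"angular": [0,0,0]}
    - {"slide": [0,0,51],"fingers": 1,"angular": [0,0,0]}
    - {"slide": [0,0,51],"fingers": 1,"angular": [0,0,0]}
    - {"slide": [0,0,51],"fingers": 1,"angular": [0,0,0]}

```text
clock: 10.48
tcp_pos: [0.5363, -0.0663, 0.1745]
orientation: [0.002, 0.993, 0.12, 0.003]
wrist_force: [-10.9, 1.5, 34.2]
finger_gap: 0.0001
grip_force: 17.5
```

Request:
jog_arm:
  moves:
    - {"slide": [0,0,-25],"fingers": 1,"angular": [0,0,0]}
    - {"slide": [0,0,-51],"fingers": 1,"angular": [0,0,0]}
    - {"slide": [0,0,-80],"fingers": 1,"angular": [0,0,0]}
    - {"slide": [0,0,-110],"fingers": 1,"angular": [0,0,0]}
    - {"slide": [0,0,-110],"fingers": 1,"angular": [0,0,0]}
    - {"slide": [0,0,-110],"fingers": 1,"angular": [0,0,0]}
    - {"slide": [0,0,-110],"fingers": 1,"angular": [0,0,0]}
    - {"slide": [0,0,-110],"fingers": 1,"angular": [0,0,0]}
    - {"slide": [0,0,-110],"fingers": 1,"angular": [0,0,0]}
    - {"slide": [0,0,-110],"fingers": 1,"angular": [0,0,0]}

```text
clock: 11.32
tcp_pos: [0.5344, -0.0657, 0.277]
orientation: [-0.0, 0.993, 0.12, -0.001]
wrist_force: [-1.3, -0.5, 0.8]
finger_gap: 0.0003
grip_force: 0.0
```

```bash
python3 look.py s3.png
python3 - <<'E'
from h import *
p=read_camera("top")
for t in("paint_jar","ink_bottle","airbrush"):
    for r in tip_of(t,p)[:1]: print(t,r["p"],atz(p,r["point"],0).round(4))
E
```

```text
11.3167 [ 0.53435999 -0.06573151  0.27699204] [-1.26722707 -0.47813693  0.75933028]
pin_top [(array([153. , 186.6]), 0.39)]
collar_top [(array([156.6, 201.5]), 0.73)]
plunger_top [(array([208. , 166.6]), 0.9)]
0 [155.7 201.4]
0.003 [155.5 200.2]
0.02 [154.2 193. ]
0.039 [152.9 184.8]
0.042 [152.6 183.5]
ink_bottle 0.57 [0.5068 0.0316 0.    ]
airbrush 0.65 [ 0.6446 -0.0421  0.    ]
```

View pics/s3.png

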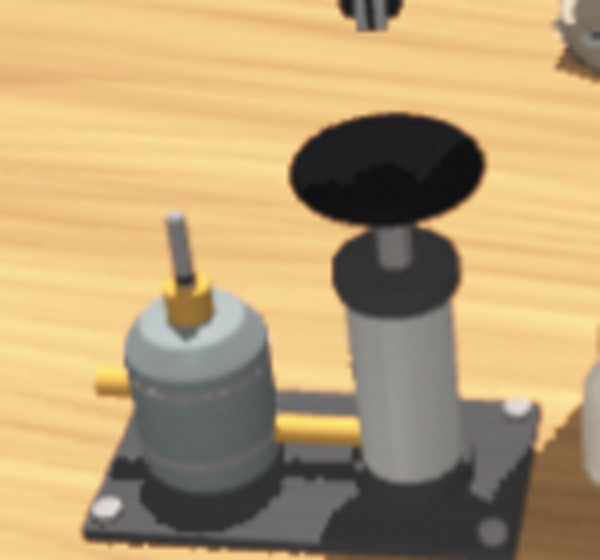

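The pin hasn't moved in two further full strokes, so it is fully out. The plunger is up and the gripper is clear.

```bash
python3 -c "from workcell import *; print(hand_in())"
```

```text
the job is handed in; nothing more can be done
None
```

I pressed the plunger fully down five times; the pin stopped rising after the third, so I took it as fully out. I handed the job in at about 11 s, plunger up and gripper clear; bottle and airbrush read within about 6 mm of their start (detector scatter), and the jar wasn't detected in the last look, though no move went near it.

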